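# Prop the tool chest's lid open

## Robot

A 6-joint arm with a two-finger parallel gripper is mounted at the origin on a cart in front of the work surface, level with it; the furniture and walls round the work are solid. World frame = base frame: x ahead of the robot, y to its left, z up, the work surface at z = 0. Lengths are in m, angles in rad, forces in N, time in s.
With the tool pointing down it reaches from about 0.275 to 0.85 m from the base axis. Payload 5.2 kg.
Tool frame: the origin (TCP) lies midway between the tips of the shut fingers; the grasp point (between the pads) lies 19 mm behind it; z points along the fingers, y is the direction in which the jaws open and shut (so a half turn about z gives the same grasp; the last joint's range is limited). The gripper opens to 85 mm and grips with 20 to 120 N. Pads are 22 mm wide; open, the fingers measure 114 mm over their backs; the gripper's body (76 mm by 85 mm) begins 54 mm behind the grasp point. The pads swing forward as they close: fully open they stand 13 mm farther back than shut.
Start: joints at [-1.513, 0.259, 1.535, -0, 1.348, -0.203], TCP at [0.142, -0.531, 0.196] pointing down, gripper open.
Joint ranges: [-3.14, 3.14], [-0.91, 2.08], [0.19, 2.58], [-1.22, 4.36], [0.22, 2.71], [-3.12, 3.12]. Speed limits (rad/s): [2.57, 2.57, 3.14, 3.14, 3.14, 3.14].

## Interface

Orientations are given as [roll, pitch, yaw] about the fixed x, y, z axes, in that order (R = Rz(yaw) Ry(pitch) Rx(roll)).
In Python, from cell import read_state, get_image, hand_in, find_in, masks_of gives the robot as it stands. The module is installed in compiled form; this text tells all that it offers.
- The arm moves only by the tool carry_out, never from a script. Its argument "rows" is a list of rows, each an object with "slide": the shift along the tool's x, y, z in m, a list of three; "turn": the turn about the tool's z in degrees. In form: [{"slide": [dx, dy, dz], "turn": turn}, ...]. A call has exactly 5 rows; each row shifts and turns the commanded pose from where the row before left it, along the tool's axes as they then stand; what a row does not reach is not made up. A row lasts 1/12 s, in which the tool goes at most 41.7 mm and 7.16 degrees, less where a joint would pass 70% of its speed; a pose out of reach is approached as far as the arm can. A call is refused whole if a number of a shift passes 0.0417 or a number of a turn 7.16, either way. A call with a gripper value outside its range is refused whole. "claw" is the closure, from -1 (fully open) to 1 (shut), so that 0 is half open, set as the call begins (left out, the last holds). The fingers move at their own pace and stop on an object; "newtons" is the grip in N (left out, the last holds). Time passes only in rows, so rows that do not move let the fingers close, or fill a call up. It gives the time, the measured TCP pose, the force and the opening at its end, in the units of the state.
- read_state(): the state, without advancing time (a new reading comes with each control period).
- get_image(name): name is "scene" or "side" or "wrist"; returns a dict with "frame" (420x560x3 uint8, red, green, blue), "range_z" (420x560 float32, m along the optical axis (not along the pixel's ray), 0 where there is no reading), "K" (3x3 intrinsics, pixels), "D" ([k1, k2, p1, p2, k3] as OpenCV has them; the pictures are not rectified), "cam_to_world" (4x4, takes a point from camera to world coordinates); the wrist camera has in their place "mount" (4x4, takes a point from camera to tool coordinates, whose origin is the TCP and whose axes are the flange's). Camera axes: x right, y down, z forward; pixel columns grow to the right and rows downward; lengths in m; the calibration is good to about 2 mm. A picture is of the moment at which its call begins: read the wrist's pose just before it.
- hand_in(): hands the job in, once; it reports no verdict.
Trained networks look in the newest picture that a camera, given by its name, has taken for a name from the list of things; names that differ only in an ending like _2 or _b are one class to them, and where a whole thing is asked for, a point or a joint stands for the part that bears it (a point fixed in the world has none). Each returns a list of dicts, best first, with "conf" (0 to 1); they miss things now and then, are a little off and sometimes report something else, mostly with a low value. They report only what shows in the picture. A call takes as long as a camera call.
- find_in(camera, query): "location" ([x, y, z] in m, in world coordinates, good to about 4 mm: the middle of the surface that is visible of it).
- masks_of(camera, query): "region" (420x560 bool, what is visible of it).
The state is a dict: "time_s": time; "joint_pos": joint angles; "joint_vel": joint speeds; "joint_efforts": joint torques, N m; "position": TCP position; "orientation": TCP orientation; "force": force on the tool from outside, world axes, zero at the start; "wrist_torque": the same for the moment, N m; "gripper_width": opening from 0.0 (shut) to 1.0 (fully open).
Only numpy, scipy, OpenCV 4.12 (cv2) and the standard library are available. Lean on these libraries where they do the work, as an engineer would, in place of code of your own. Each camera call takes 0.05 s, during which the arm holds its last target.

## Task

Prop the small grey chest's lid open: take the prop rod on its front by the black handle and swing it up out of its clip, so that its ball end pushes the lid up, until the ball has passed the hook under the lid's front rail. Then let the ball settle back behind the hook and let go, so that the rod alone carries the lid. Do not knock over or push about the other things on the bench.

Things in the scene. Friction and masses are not known exactly. Their poses are not given: they have to be found in the camera images.
- chest: Fixed grey metal chest, 130 (x) x 300 (y) x 100 mm high without its lid; origin at the centre of its underside, on the bench; its front faces -x of its own frame, its y axis points to the end with the lid's hinge (left as seen from the robot), z up.
- lid (a joint): Lid hinge, rad: 0 = closed, up to 1.4 as the right-hand (-y) end rises; about 1.01 on the seated rod. Lid 134 x 302 x 12 mm, about 0.5 kg, falls shut unless held. A steel rail runs along its front edge, 2 to 27 mm in front of the chest's front face; a hook hangs 12 mm down from the rail, with a ramp on its outer (right) side.
- prop (a joint): Prop rod hinge about the chest's x axis, rad: 0 = level, lying loose in the open-topped clip; 1.57 = upright; at most 1.75. Falls back unless held. At 0.08 the ball meets the rail and then lifts the lid; at about 1.30 it passes the edge of the hook and drops behind it; it is seated at 1.40. To 1.75 it slides on in the slot, and the lid's weight brings it back to the hook when let go.
- rod_pivot (a point): Pivot of the prop rod, on the rod's centre line, 17 mm in front of the chest's front face, 80 mm above the bench.
- rod_ball (a point): Centre of the ball (12 mm in diameter) at the free end of the 8 mm thick steel rod, 170 mm from the pivot.
- handle_center (a point): Centre of the rod's black handle: a level cylinder, 22 mm diameter, 50 mm long, parallel to the chest's x axis, pointing to the robot. Its centre is 60 mm in front of the rod, 120 mm along the rod from the pivot. It turns freely on its spindle, so the gripper need not turn with the rod. Can be pinched from above on its +y and -y sides; the lid's rail stays behind it.
- lid_slot (a point): Where the ball's centre lies when seated in the slot: against the hook's inner face and the underside of the lid's rail, 178 mm from the lid's hinge; moves with the lid.
- lid_hinge (a point): Middle of the lid's hinge line, at the upper edge of the chest's +y end, 100 mm above the bench; the line runs along the chest's x axis.
- tape_roll: Bystander: loose roll of masking tape lying flat, 100 mm across, 24 mm high; origin under its centre.
- tin: Bystander: loose round tin, 73 mm across, 60 mm high; origin under its centre.
- jar: Bystander: loose clear jar with a lid, 76 mm across, 82 mm high; origin under its centre.

How it is judged:
By the outcome, as a careful person would: the job done as asked, in the order asked, and still so for the second after the job is handed in, with the robot touching nothing.
It also fails if it takes over 38 s, if anything falls off the work surface, if the arm or the gripper's body presses on something with over 40 N, if the wrist force passes 120 N, or if a joint passes its speed limit or range.

## Working session

There is one attempt and no reset: what is moved stays moved. The work goes in short steps, Python scripts to look and compute and a tool call to move; the robot and the scene stay as the last step left them, time stands still between calls to the robot, and variables do not carry over. Pictures are saved under pics/ and viewed, and the job is handed in when it is done.

Besides the shell and the picture viewer there is one more tool, called after ">>>" by a JSON object that holds its "method" and its "body", one argument or row to a line. carry_out: Moves the arm, as the interface text tells. Its arguments: {"type":"object","properties":{"rows":{"type":"array","items":{"type":"object","properties":{"slide":{"type":"array","items":{"type":"number"}},"turn":{"type":"number"}}}},"claw":{"type":"number"},"newtons":{"type":"number"}},"required":["rows"]}

```bash
mkdir -p pics
python3 - <<'E'
from cell import *
import cv2,numpy as np
s=read_state(); print({k:np.round(v,3) for k,v in s.items()})
for c in ['scene','side']:
    im=get_image(c); cv2.imwrite(f'pics/a_{c}.png',im['frame'][:,:,::-1]); 
    for q in ['chest','rod_pivot','rod_ball','handle_center','lid_slot','lid_hinge','tape_roll','tin','jar']:
        try: print(c,q,[(np.round(d['location'],3),round(d['conf'],2)) for d in find_in(c,q)[:2]])
        except Exception as e: print(q,e)
print(read_state()['time_s'])
E
```

```text
{'time_s': np.float64(0.0), 'joint_pos': array([-1.513,  0.259,  1.536, -0.   ,  1.348, -0.203]), 'joint_vel': array([-0.   , -0.001, -0.   , -0.   ,  0.   , -0.001]), 'joint_efforts': array([-1.0000e-03, -4.4602e+01, -2.9057e+01, -0.0000e+00,  1.2000e-02,
       -0.0000e+00]), 'position': array([ 0.142, -0.531,  0.195]), 'orientation': array([-3.14 , -0.   ,  0.261]), 'force': array([-0.294, -0.574,  0.445]), 'wrist_torque': array([ 0.017,  0.025, -0.005]), 'gripper_width': np.float64(1.0)}
scene chest [(array([ 0.581, -0.345,  0.104]), 0.77)]
scene rod_pivot [(array([ 0.506, -0.32 ,  0.082]), 0.61)]
scene rod_ball [(array([ 0.51 , -0.319,  0.084]), 0.57)]
scene handle_center [(array([ 0.475, -0.32 ,  0.083]), 0.72)]
scene lid_slot [(array([ 0.608, -0.316,  0.113]), 0.69)]
scene lid_hinge []
scene tape_roll [(array([ 0.561, -0.498,  0.027]), 0.73)]
scene tin [(array([0.467, 0.209, 0.03 ]), 0.46)]
scene jar [(array([ 0.52 , -0.107,  0.055]), 0.55)]
side chest [(array([ 0.61 , -0.204,  0.106]), 0.66), (array([ 0.612, -0.258,  0.114]), 0.24)]
side rod_pivot [(array([ 0.497, -0.306,  0.083]), 0.63)]
side rod_ball [(array([ 0.493, -0.302,  0.086]), 0.66)]
side handle_center [(array([ 0.476, -0.307,  0.088]), 0.46)]
side lid_slot [(array([ 0.614, -0.25 ,  0.113]), 0.63)]
side lid_hinge [(array([ 0.614, -0.251,  0.116]), 0.9), (array([ 0.496, -0.3  ,  0.083]), 0.65)]
side tape_roll [(array([ 0.529, -0.472,  0.027]), 0.51)]
side tin [(array([0.446, 0.256, 0.053]), 0.83)]
side jar [(array([ 0.529, -0.062,  0.064]), 0.57), (array([ 0.529, -0.47 ,  0.025]), 0.46)]
1.0
```

View pics/a_scene.png

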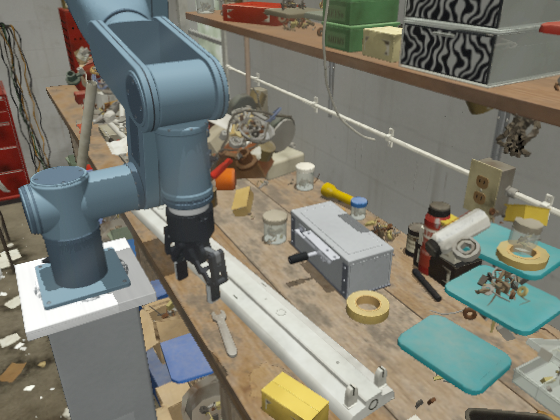

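View pics/a_side.png

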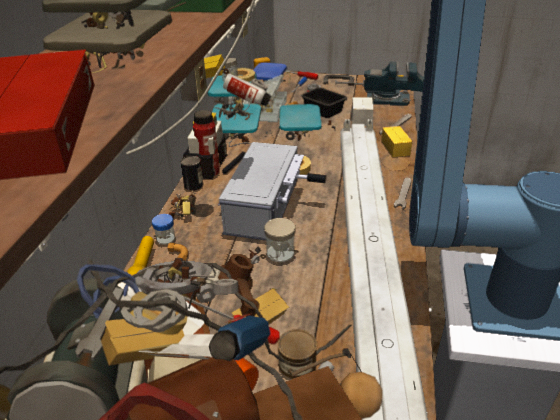

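The scene picture shows the chest at about (340,245), the handle at (300,257), the tape at (368,306) and the jar at (275,225). In the side picture the handle is at (316,178). Next I'll fit the chest pose from depth.

```bash
cat > h.py <<'E'
from cell import *
import cv2,numpy as np
def cloud(im,T=None):
    H,W=im['range_z'].shape
    u,v=np.meshgrid(np.arange(W),np.arange(H))
    p=cv2.undistortPoints(np.stack([u,v],-1).reshape(-1,1,2).astype(np.float64),im['K'],np.array(im['D'])).reshape(H,W,2)
    z=im['range_z'].astype(float)
    P=np.stack([p[...,0]*z,p[...,1]*z,z],-1)
    T=im['cam_to_world'] if T is None else T
    Q=P@T[:3,:3].T+T[:3,3]; Q[z<=0]=np.nan
    return Q
E
python3 - <<'E'
from h import *
allp=[]
for c in ['scene','side']:
    im=get_image(c);Q=cloud(im);np.save(f'pics/{c}.npy',Q)
    for q in ['chest','handle_center','prop','tape_roll','jar','tin']:
        for d in masks_of(c,q)[:2]:
            R=d['region'];P=Q[R];P=P[~np.isnan(P).any(1)]
            print(c,q,round(d['conf'],2),R.sum(),np.round(np.percentile(P,[2,50,98],axis=0),3).tolist())
    # lid top
    m=(Q[...,2]>.105)&(Q[...,2]<.122)&(Q[...,0]>.45)&(Q[...,0]<.75)&(Q[...,1]>-.5)&(Q[...,1]<-.05)
    n,l,st,ce=cv2.connectedComponentsWithStats(m.astype(np.uint8))
    i=1+np.argmax(st[1:,4]);P=Q[l==i]
    r=cv2.minAreaRect((P[:,:2]*1000).astype(np.float32));print(c,'lid',r,st[i],np.median(P[:,2]),np.round(cv2.boxPoints(r)).tolist())
E
```

```text
scene chest 0.87 6591 [[0.488, -0.432, 0.004], [0.582, -0.343, 0.103], [0.681, -0.136, 0.116]]
scene chest 0.33 337 [[0.452, -0.369, 0.074], [0.507, -0.317, 0.083], [0.546, -0.196, 0.091]]
scene handle_center 0.46 175 [[0.451, -0.325, 0.07], [0.473, -0.318, 0.086], [0.499, -0.303, 0.092]]
scene prop 0.91 367 [[0.452, -0.365, 0.027], [0.519, -0.316, 0.083], [0.559, -0.2, 0.092]]
scene prop 0.23 3506 [[0.529, -0.43, 0.101], [0.603, -0.311, 0.113], [0.684, -0.138, 0.116]]
scene tape_roll 0.6 1073 [[0.515, -0.535, 0.002], [0.557, -0.494, 0.023], [0.606, -0.443, 0.027]]
scene jar 0.89 808 [[0.5, -0.118, -0.001], [0.526, -0.103, 0.054], [0.635, 0.077, 0.084]]
scene jar 0.17 247 [[0.453, -0.365, 0.075], [0.497, -0.317, 0.084], [0.544, -0.204, 0.091]]
scene tin 0.38 90 [[0.178, -0.54, 0.003], [0.467, 0.214, 0.036], [0.487, 0.266, 0.409]]
scene lid ((611.792724609375, -280.24664306640625), (307.88787841796875, 150.66766357421875), 86.64868927001953) [ 291  202  103   63 3034] 0.11299291897734198 [[528.0, -430.0], [678.0, -438.0], [696.0, -131.0], [546.0, -122.0]]
side chest 0.86 5751 [[0.49, -0.42, 0.003], [0.609, -0.206, 0.11], [0.688, -0.125, 0.116]]
side chest 0.49 168 [[0.453, -0.466, -0.0], [0.479, -0.305, 0.084], [0.515, -0.298, 0.092]]
side handle_center 0.62 151 [[0.452, -0.319, 0.072], [0.476, -0.304, 0.085], [0.499, -0.298, 0.093]]
side prop 0.84 186 [[0.453, -0.313, 0.073], [0.487, -0.303, 0.083], [0.544, -0.189, 0.092]]
side tape_roll 0.48 154 [[0.515, -0.512, 0.002], [0.529, -0.469, 0.022], [0.543, -0.365, 0.072]]
side jar 0.76 1236 [[0.501, -0.117, 0.0], [0.53, -0.059, 0.062], [0.567, -0.045, 0.084]]
side tin 0.8 1440 [[0.412, 0.209, 0.004], [0.445, 0.255, 0.056], [0.477, 0.277, 0.061]]
side lid ((617.0807495117188, -275.17498779296875), (313.2991638183594, 142.43356323242188), 86.8646011352539) [ 219  142   79   67 3192] 0.11295157860143507 [[537.0, -428.0], [680.0, -435.0], [697.0, -123.0], [555.0, -115.0]]
```

Run:
```python
import cv2
a=cv2.imread('pics/a_scene.png')[190:330,240:420];b=cv2.imread('pics/a_side.png')[130:260,200:350]
cv2.imwrite('pics/crop.png',cv2.hconcat([cv2.resize(a,(400,400*140//180)),cv2.resize(b,(400,400*140//180))]))
```

```text
(no output)
```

View pics/crop.png

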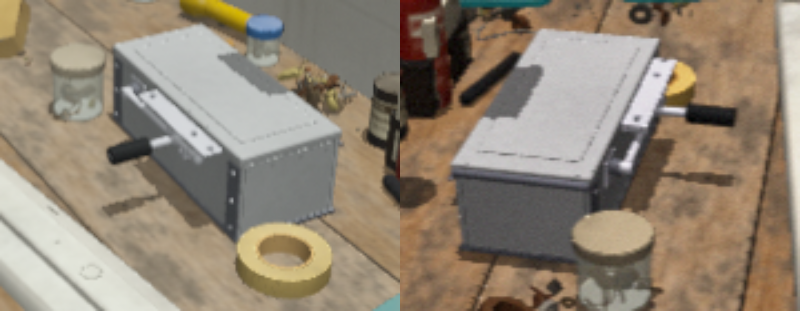

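Run:
```python
from h import *
im=get_image('wrist');print(np.round(im['mount'],3).tolist())
cv2.imwrite('pics/w0.png',im['frame'][:,:,::-1])
from scipy.optimize import least_squares
for c in ['scene','side']:
    Q=np.load(f'pics/{c}.npy').reshape(-1,3)
    m=(Q[:,0]>.448)&(Q[:,0]<.503)&(abs(Q[:,1]+.311)<.03)&(Q[:,2]>.055)&(Q[:,2]<.1)
    P=Q[m]; print(c,len(P),P[:,0].min(),P[:,0].max())
    f=lambda p:np.hypot(P[:,1]-p[0]-p[2]*(P[:,0]-.477),P[:,2]-p[1])-.011
    r=least_squares(f,[-.311,.08,-.058],loss='soft_l1',f_scale=.002);print(r.x,r.cost, np.abs(r.fun).mean())
    # front face, right face edges of lid
    # ball / pivot: rod points
    m=(Q[:,0]>.505)&(Q[:,0]<.56)&(Q[:,1]<-.1)&(Q[:,1]>-.45)&(Q[:,2]>.104)
    P=Q[m];L=[]
    for y in np.arange(-.44,-.1,.02):
        k=abs(P[:,1]-y)<.01
        if k.sum()>3:L.append((round(y,2),round(P[k,0].min(),4)))
    print(L)
print(read_state()['time_s'])
```

```text
[[0.001, -0.953, -0.304, 0.079], [1.0, 0.001, 0.0, -0.001], [0.0, -0.304, 0.953, -0.178], [0.0, 0.0, 0.0, 1.0]]
scene 176 0.45071370298619784 0.5006394799513705
[-0.31086038  0.07971061 -0.08936637] 0.0002801564846923346 0.0016557952667724354
[(np.float64(-0.42), np.float64(0.5437)), (np.float64(-0.4), np.float64(0.5298)), (np.float64(-0.38), np.float64(0.5217)), (np.float64(-0.36), np.float64(0.5247)), (np.float64(-0.34), np.float64(0.5256)), (np.float64(-0.32), np.float64(0.5247)), (np.float64(-0.3), np.float64(0.5287)), (np.float64(-0.28), np.float64(0.5272)), (np.float64(-0.26), np.float64(0.5286)), (np.float64(-0.24), np.float64(0.5382)), (np.float64(-0.22), np.float64(0.5563)), (np.float64(-0.2), np.float64(0.5562)), (np.float64(-0.18), np.float64(0.5584))]
side 157 0.4508718322219334 0.5025068647519606
[-0.31239699  0.08009289 -0.03684035] 0.0002968473550037736 0.0018660068723112071
[(np.float64(-0.42), np.float64(0.5453)), (np.float64(-0.4), np.float64(0.5456)), (np.float64(-0.38), np.float64(0.5225)), (np.float64(-0.36), np.float64(0.5247)), (np.float64(-0.34), np.float64(0.5252)), (np.float64(-0.32), np.float64(0.5255)), (np.float64(-0.3), np.float64(0.5276)), (np.float64(-0.28), np.float64(0.5273)), (np.float64(-0.26), np.float64(0.5299)), (np.float64(-0.24), np.float64(0.5345)), (np.float64(-0.22), np.float64(0.5565)), (np.float64(-0.2), np.float64(0.558)), (np.float64(-0.18), np.float64(0.5583))]
1.75
```

View pics/w0.png

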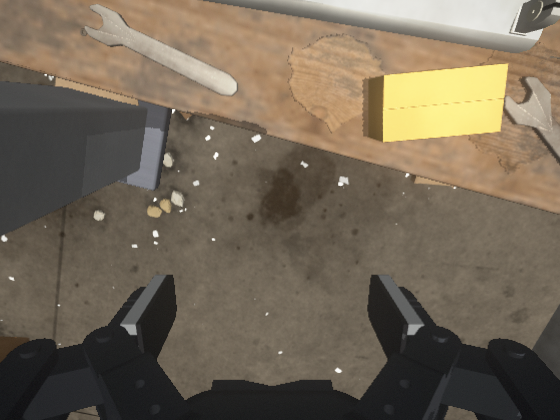

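>>> {"method": "carry_out", "body": {
  "rows": [
    {"slide": [0.02,-0.007,0],"turn": 0},
    {"slide": [0.036,-0.0125,0],"turn": 0},
    {"slide": [0.036,-0.0125,0],"turn": 0},
    {"slide": [0.036,-0.0125,0],"turn": 0},
    {"slide": [0.036,-0.0125,0],"turn": 0}
  ],
  "claw": -1,
  "newtons": 60
}}

```text
time_s: 2.17
position: [0.2867, -0.4331, 0.1957]
orientation: [3.141, -0.0, 0.26]
force: [0.5, 0.1, -0.1]
gripper_width: 0.998
```

>>> {"method": "carry_out", "body": {
  "rows": [
    {"slide": [0.036,-0.0125,0],"turn": 0},
    {"slide": [0.036,-0.0125,0],"turn": 0},
    {"slide": [0.036,-0.0125,0],"turn": 0},
    {"slide": [0.036,-0.0125,0],"turn": 0},
    {"slide": [0.036,-0.0125,0],"turn": 0}
  ]
}}

```text
time_s: 2.58
position: [0.4448, -0.3259, 0.1958]
orientation: [3.141, -0.0, 0.261]
force: [0.9, -0.1, -0.2]
gripper_width: 0.998
```

>>> {"method": "carry_out", "body": {
  "rows": [
    {"slide": [0.027,-0.009,0],"turn": 0},
    {"slide": [0,0,0],"turn": -7},
    {"slide": [0,0,0],"turn": -7},
    {"slide": [0,0,0],"turn": -7},
    {"slide": [0,0,0],"turn": -7}
  ]
}}

```text
time_s: 3.0
position: [0.4675, -0.3112, 0.1955]
orientation: [-3.141, 0.0, 0.757]
force: [0.0, 0.0, -0.2]
gripper_width: 0.996
```

>>> {"method": "carry_out", "body": {
  "rows": [
    {"slide": [0,0,0],"turn": -7},
    {"slide": [0,0,0],"turn": -7},
    {"slide": [0,0,0],"turn": -7},
    {"slide": [0,0,0],"turn": -7},
    {"slide": [0,0,0],"turn": -7}
  ]
}}

```text
time_s: 3.42
position: [0.4672, -0.3116, 0.1956]
orientation: [-3.142, -0.0, 1.366]
force: [-0.3, 0.4, -1.3]
gripper_width: 0.997
```

>>> {"method": "carry_out", "body": {
  "rows": [
    {"slide": [0,0,0],"turn": -7},
    {"slide": [0,0,0],"turn": -7},
    {"slide": [0,0,0],"turn": -7},
    {"slide": [0,0,0],"turn": -7},
    {"slide": [0,0,0],"turn": -7}
  ]
}}

```text
time_s: 3.83
position: [0.4672, -0.3116, 0.1956]
orientation: [-3.142, -0.0, 1.977]
force: [0.7, -0.8, 0.2]
gripper_width: 0.998
```

>>> {"method": "carry_out", "body": {
  "rows": [
    {"slide": [0,0,0],"turn": -7},
    {"slide": [0,0,0],"turn": -7},
    {"slide": [0,0,0],"turn": -7},
    {"slide": [0,0,0],"turn": -7},
    {"slide": [0,0,0],"turn": -7}
  ]
}}

```text
time_s: 4.25
position: [0.4672, -0.3116, 0.1956]
orientation: [-3.142, -0.0, 2.588]
force: [-1.1, -0.0, -0.2]
gripper_width: 0.998
```

>>> {"method": "carry_out", "body": {
  "rows": [
    {"slide": [0,0,0],"turn": -7},
    {"slide": [0,0,0],"turn": -7},
    {"slide": [0,0,0],"turn": -7},
    {"slide": [0,0,0],"turn": -7},
    {"slide": [0,0,0],"turn": -0.75}
  ]
}}

```text
time_s: 4.67
position: [0.4672, -0.3116, 0.1956]
orientation: [3.142, -0.0, 3.088]
force: [0.7, 0.2, 0.4]
gripper_width: 0.998
```

>>> {"method": "carry_out", "body": {
  "rows": [
    {"slide": [0,0,0.02],"turn": 0},
    {"slide": [0,0,0.02],"turn": 0},
    {"slide": [0,0,0.02],"turn": 0},
    {"slide": [0,0,0.01],"turn": 0},
    {"slide": [0,0,0],"turn": 0}
  ]
}}

```text
time_s: 5.08
position: [0.4658, -0.3103, 0.1231]
orientation: [3.138, -0.004, 3.082]
force: [0.1, -0.1, -1.0]
gripper_width: 0.999
```

Run:
```python
from h import *
from scipy.spatial.transform import Rotation as Ro
s=read_state();print(np.round(s['joint_pos'],2),s['position'],s['orientation'])
im=get_image('wrist');T=np.eye(4);T[:3,:3]=Ro.from_euler('xyz',s['orientation']).as_matrix();T[:3,3]=s['position'];T=T@im['mount']
Q=cloud(im,T).reshape(-1,3);cv2.imwrite('pics/w1.png',im['frame'][:,:,::-1])
m=(Q[:,0]>.448)&(Q[:,0]<.503)&(abs(Q[:,1]+.311)<.03)&(Q[:,2]>.055)&(Q[:,2]<.1)
P=Q[m];print(len(P))
if len(P)>20:
    from scipy.optimize import least_squares
    f=lambda p:np.hypot(P[:,1]-p[0]-p[2]*(P[:,0]-.477),P[:,2]-p[1])-.011
    r=least_squares(f,[-.311,.08,-.058],loss='soft_l1',f_scale=.002);print(r.x,np.abs(r.fun).mean(),P[:,0].min(),P[:,0].max())
im=get_image('scene');cv2.imwrite('pics/s1.png',im['frame'][:,:,::-1])
```

```text
[-0.79  0.34  1.61  0.    1.2  -2.3 ] [ 0.46582932 -0.31026471  0.12311317] [ 3.1381803  -0.00378242  3.0817206 ]
2157
[-0.31060301  0.07921089 -0.0541794 ] 0.0007445843066811674 0.45331981694493906 0.5029984568949024
```

View pics/w1.png

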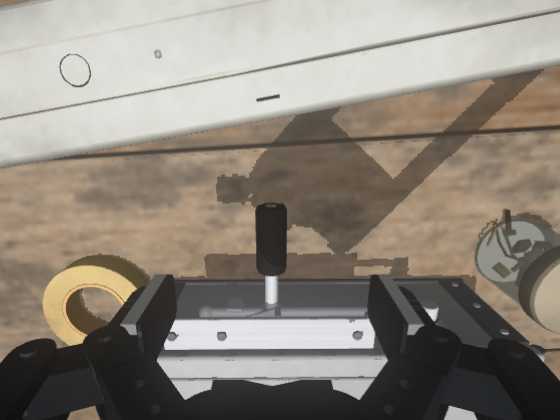

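View pics/s1.png

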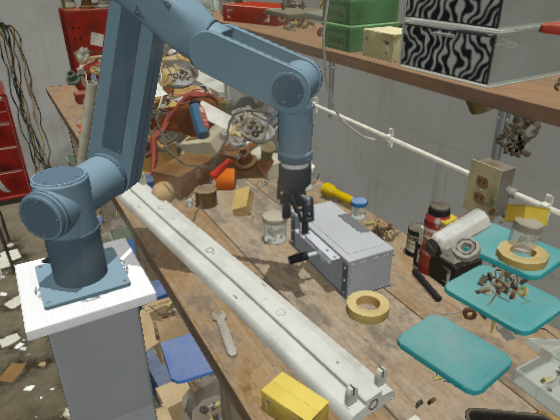

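The wrist view has the handle at (272,240), midway between the open fingers, and all three cameras agree on its position within 2 mm. Descending to grasp.

>>> {"method": "carry_out", "body": {
  "rows": [
    {"slide": [0,0,0.018],"turn": 0},
    {"slide": [0,0,0.018],"turn": 0},
    {"slide": [0,0,0.018],"turn": 0},
    {"slide": [0,0,0.008],"turn": 0},
    {"slide": [0,0,0],"turn": 0}
  ]
}}

```text
time_s: 5.6
position: [0.4668, -0.3112, 0.0629]
orientation: [3.14, -0.001, 3.083]
force: [0.1, 1.6, -0.1]
gripper_width: 0.998
```

>>> {"method": "carry_out", "body": {
  "rows": [
    {"slide": [0,0,0],"turn": 0},
    {"slide": [0,0,0],"turn": 0},
    {"slide": [0,0,0],"turn": 0},
    {"slide": [0,0,0],"turn": 0},
    {"slide": [0,0,0],"turn": 0}
  ],
  "claw": 1,
  "newtons": 40
}}

```text
time_s: 6.02
position: [0.4675, -0.312, 0.0644]
orientation: [-3.141, 0.001, 3.084]
force: [-0.1, 0.6, 1.5]
gripper_width: 0.298
```

>>> {"method": "carry_out", "body": {
  "rows": [
    {"slide": [0,0,0],"turn": 0},
    {"slide": [0,0,0],"turn": 0},
    {"slide": [0,0,0],"turn": 0},
    {"slide": [0,0,0],"turn": 0},
    {"slide": [0,0,0],"turn": 0}
  ]
}}

```text
time_s: 6.43
position: [0.4671, -0.3116, 0.0636]
orientation: [3.142, -0.0, 3.084]
force: [0.1, 0.2, 0.1]
gripper_width: 0.003
```

Run:
```python
from h import *
for c in ['scene','wrist','side']:
    im=get_image(c);f=im['frame'][:,:,::-1]
    if c=='scene': f=cv2.resize(f[180:320,230:420],None,fx=3,fy=3)
    if c=='side': f=cv2.resize(f[130:260,200:390],None,fx=3,fy=3)
    cv2.imwrite(f'pics/g_{c}.png',f)
```

```text
(no output)
```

View pics/g_scene.png

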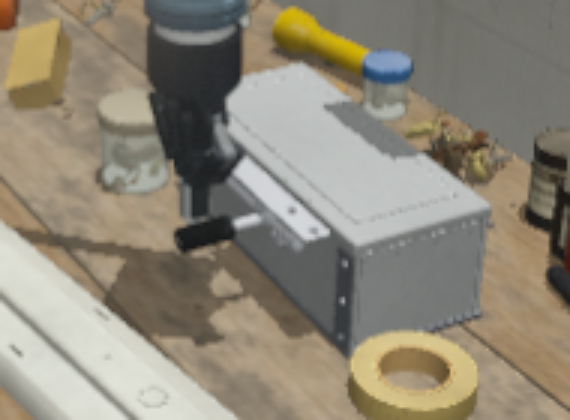

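View pics/g_wrist.png

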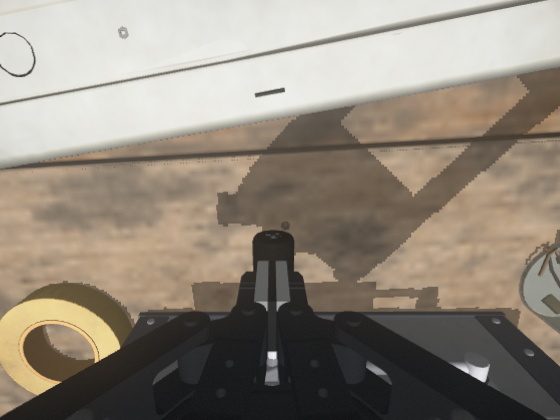

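View pics/g_side.png

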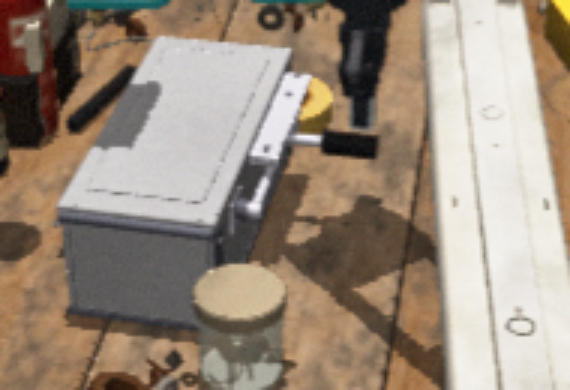

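Run:
```python
from h import *
s=read_state();print(s['time_s'],s['position'],s['force'],s['gripper_width'])
p=np.array(s['position']);up=np.array([0,0,1.])
for c in ['scene','side']:
    im=get_image(c);W=np.linalg.inv(im['cam_to_world']);Q=cloud(im)
    pts=np.array([p,p+.019*up,p+.073*up,[.4765,-.3115,.08]])
    q=cv2.projectPoints(pts,cv2.Rodrigues(W[:3,:3])[0],W[:3,3],im['K'],np.array(im['D']))[0].reshape(-1,2);print(c,np.round(q,1).tolist())
    m=(np.abs(Q[...,0]-p[0])<.06)&(np.abs(Q[...,1]-p[1])<.06)&(Q[...,2]>.03)&(Q[...,2]<.2)
    for z in np.arange(.06,.2,.008):
        k=m&(np.abs(Q[...,2]-z)<.004)&(Q[...,0]<.515)
        if k.sum(): print(round(z,3),k.sum(),np.round(Q[k].min(0)[:2],3),np.round(Q[k].max(0)[:2],3))
```

```text
6.5833 [ 0.46716025 -0.31157559  0.06358065] [-0.44219913 -0.46487782 -0.36416356] -0.0018613787912949117
scene [[294.8, 264.7], [294.8, 258.3], [294.9, 239.7], [298.0, 258.1]]
0.068 1 [ 0.469 -0.314] [ 0.469 -0.314]
0.076 41 [ 0.451 -0.324] [ 0.513 -0.301]
0.084 78 [ 0.451 -0.326] [ 0.514 -0.303]
0.092 69 [ 0.451 -0.325] [ 0.501 -0.307]
0.1 9 [ 0.457 -0.32 ] [ 0.474 -0.309]
0.108 25 [ 0.453 -0.327] [ 0.472 -0.304]
0.116 26 [ 0.454 -0.326] [ 0.473 -0.305]
0.124 28 [ 0.454 -0.328] [ 0.472 -0.307]
0.132 25 [ 0.453 -0.328] [ 0.472 -0.3  ]
0.14 12 [ 0.452 -0.325] [ 0.459 -0.299]
0.148 50 [ 0.449 -0.344] [ 0.476 -0.275]
0.156 49 [ 0.451 -0.352] [ 0.477 -0.272]
0.164 60 [ 0.449 -0.36 ] [ 0.476 -0.26 ]
0.172 64 [ 0.447 -0.365] [ 0.474 -0.259]
0.18 74 [ 0.447 -0.371] [ 0.476 -0.254]
0.188 71 [ 0.446 -0.372] [ 0.47  -0.252]
0.196 96 [ 0.444 -0.371] [ 0.473 -0.258]
side [[319.7, 183.3], [319.9, 177.3], [320.4, 159.6], [316.4, 177.8]]
0.068 4 [ 0.463 -0.308] [ 0.496 -0.307]
0.076 44 [ 0.452 -0.324] [ 0.513 -0.299]
0.084 81 [ 0.451 -0.321] [ 0.514 -0.296]
0.092 44 [ 0.453 -0.317] [ 0.499 -0.299]
0.1 8 [ 0.456 -0.31 ] [ 0.475 -0.301]
0.108 21 [ 0.455 -0.32 ] [ 0.475 -0.297]
0.116 22 [ 0.454 -0.314] [ 0.476 -0.293]
0.124 21 [ 0.455 -0.313] [ 0.475 -0.294]
0.132 21 [ 0.455 -0.309] [ 0.476 -0.293]
0.14 6 [ 0.453 -0.321] [ 0.469 -0.29 ]
0.148 22 [ 0.451 -0.34 ] [ 0.478 -0.277]
0.156 15 [ 0.454 -0.303] [ 0.48  -0.273]
0.164 28 [ 0.449 -0.315] [ 0.479 -0.262]
0.172 32 [ 0.449 -0.318] [ 0.483 -0.258]
0.18 40 [ 0.448 -0.328] [ 0.483 -0.252]
0.188 51 [ 0.448 -0.326] [ 0.486 -0.252]
0.196 53 [ 0.445 -0.327] [ 0.486 -0.252]
```

Run:
```python
from h import *
im=get_image('wrist');Q=cloud(im,im['mount'])
# tool frame points near axis
m=(np.abs(Q[...,0])<.03)&(np.abs(Q[...,1])<.02)&(Q[...,2]<.03)&(Q[...,2]>-.12)
for z in np.arange(-.11,.03,.008):
    k=m&(np.abs(Q[...,2]-z)<.004)
    if k.sum():
        v,u=np.nonzero(k);print(round(z,3),k.sum(),np.round(Q[k].min(0)[:2],3),np.round(Q[k].max(0)[:2],3),'px',u.min(),u.max(),v.min(),v.max())
f=im['frame'][:,:,::-1][200:420,170:380];cv2.imwrite('pics/wz.png',cv2.resize(f,None,fx=3.5,fy=2.7,interpolation=cv2.INTER_NEAREST))
```

```text
-0.11 2947 [ 0.007 -0.02 ] [0.018 0.018] px 188 342 348 400
-0.102 1591 [-0.001 -0.016] [0.018 0.017] px 209 333 338 383
-0.094 911 [-0.01 -0.02] [0.014 0.02 ] px 205 332 328 383
-0.086 2067 [-0.013 -0.02 ] [0.014 0.02 ] px 206 332 310 383
-0.078 1169 [-0.014 -0.02 ] [0.014 0.02 ] px 211 328 302 368
-0.07 896 [-0.012 -0.013] [0.011 0.014] px 236 307 291 351
-0.062 698 [ 0.005 -0.013] [0.011 0.014] px 237 307 281 302
-0.054 613 [ 0.005 -0.013] [0.011 0.014] px 238 304 272 292
-0.046 477 [ 0.005 -0.013] [0.011 0.014] px 241 302 263 281
-0.038 96 [ 0.006 -0.011] [0.011 0.01 ] px 246 292 261 272
-0.03 209 [ 0.004 -0.004] [0.013 0.007] px 261 284 244 260
-0.022 820 [-0.006 -0.009] [0.014 0.012] px 253 293 236 271
-0.014 250 [-0.007 -0.01 ] [0.014 0.012] px 252 293 231 271
-0.006 19 [ 0.012 -0.005] [0.014 0.008] px 260 285 230 232
```

View pics/wz.png

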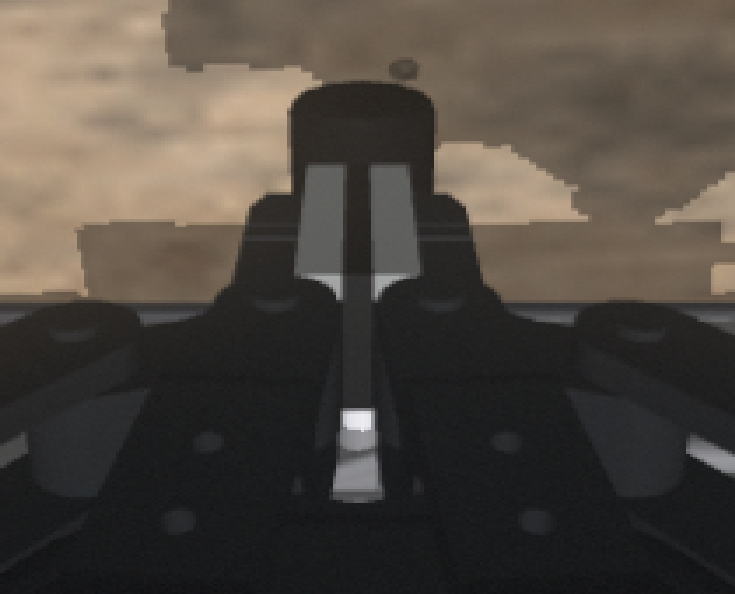

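The tips really end about 34 mm short of the reported TCP. The wrist, scene and side depth all agree on this. The fingers therefore shut just above the handle without touching it, so I'll reopen, go 36 mm lower and grasp again.

>>> {"method": "carry_out", "body": {
  "rows": [
    {"slide": [0,0,0],"turn": 0},
    {"slide": [0,0,0],"turn": 0},
    {"slide": [0,0,0],"turn": 0},
    {"slide": [0,0,0],"turn": 0},
    {"slide": [0,0,0],"turn": 0}
  ],
  "claw": -1
}}

```text
time_s: 7.15
position: [0.4671, -0.3116, 0.0636]
orientation: [3.142, -0.0, 3.084]
force: [0.0, -0.5, 0.3]
gripper_width: 0.709
```

>>> {"method": "carry_out", "body": {
  "rows": [
    {"slide": [0,0,0],"turn": 0},
    {"slide": [0,0,0.012],"turn": 0},
    {"slide": [0,0,0.012],"turn": 0},
    {"slide": [0,0,0.012],"turn": 0},
    {"slide": [0,0,0],"turn": 0}
  ]
}}

```text
time_s: 7.57
position: [0.4658, -0.3103, 0.0255]
orientation: [3.139, -0.003, 3.084]
force: [-0.1, 0.1, -0.2]
gripper_width: 0.998
```

>>> {"method": "carry_out", "body": {
  "rows": [
    {"slide": [0,0,0],"turn": 0},
    {"slide": [0,0,0],"turn": 0},
    {"slide": [0,0,0],"turn": 0},
    {"slide": [0,0,0],"turn": 0},
    {"slide": [0,0,0],"turn": 0}
  ],
  "claw": 1,
  "newtons": 40
}}

```text
time_s: 7.98
position: [0.4675, -0.3119, 0.0283]
orientation: [-3.141, 0.001, 3.084]
force: [0.4, -0.6, -0.2]
gripper_width: 0.299
```

>>> {"method": "carry_out", "body": {
  "rows": [
    {"slide": [0,0,0],"turn": 0},
    {"slide": [0,0,0],"turn": 0},
    {"slide": [0,0,0],"turn": 0},
    {"slide": [0,0,0],"turn": 0},
    {"slide": [0,0,0],"turn": 0}
  ]
}}

```text
time_s: 8.4
position: [0.4675, -0.311, 0.0281]
orientation: [3.141, 0.001, 3.084]
force: [0.9, 4.6, 6.1]
gripper_width: 0.24
```

Run:
```python
from h import *
for c in ['scene','wrist']:
    im=get_image(c);f=im['frame'][:,:,::-1]
    if c=='scene': f=cv2.resize(f[180:320,230:420],None,fx=2.1,fy=3)
    else: f=cv2.resize(f,(400,420))
    cv2.imwrite(f'pics/h_{c}.png',f)
cv2.imwrite('pics/h.png',cv2.hconcat([cv2.imread('pics/h_scene.png'),cv2.imread('pics/h_wrist.png')]))
```

```text
(no output)
```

View pics/h.png

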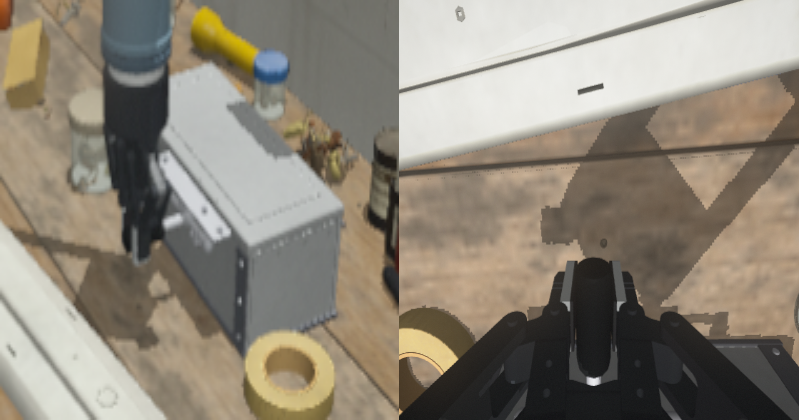

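Grasp is good: the width is 0.24 (20 mm) and the handle sits between the pads. Starting the swing.

>>> {"method": "carry_out", "body": {
  "rows": [
    {"slide": [0,0.0004,-0.0096],"turn": 0},
    {"slide": [0,0.0011,-0.0095],"turn": 0},
    {"slide": [0,0.0019,-0.0094],"turn": 0},
    {"slide": [0,0.0027,-0.0092],"turn": 0},
    {"slide": [0,0.0034,-0.009],"turn": 0}
  ]
}}

```text
time_s: 8.92
position: [0.4678, -0.3017, 0.0746]
orientation: [3.141, -0.0, 3.084]
force: [4.8, 1.5, -9.7]
gripper_width: 0.24
```

>>> {"method": "carry_out", "body": {
  "rows": [
    {"slide": [0,0.0041,-0.0087],"turn": 0},
    {"slide": [0,0.0048,-0.0083],"turn": 0},
    {"slide": [0,0.0054,-0.0079],"turn": 0},
    {"slide": [0,0.006,-0.0075],"turn": 0},
    {"slide": [0,0.0066,-0.007],"turn": 0}
  ]
}}

```text
time_s: 9.33
position: [0.4693, -0.275, 0.1142]
orientation: [-3.141, 0.0, 3.084]
force: [5.7, -0.1, -11.7]
gripper_width: 0.238
```

Run:
```python
from h import *
for c in ['scene','side']:
    im=get_image(c);f=im['frame'][:,:,::-1]
    f=cv2.resize(f[100:320,230:420] if c=='scene' else f[60:280,200:390],None,fx=2.1,fy=2.1)
    cv2.imwrite(f'pics/i_{c}.png',f)
cv2.imwrite('pics/i.png',cv2.hconcat([cv2.imread('pics/i_scene.png'),cv2.imread('pics/i_side.png')]))
s=read_state();print(s['position'],s['force'])
```

```text
[ 0.46938791 -0.27415567  0.11497654] [ 4.11467812  0.11366703 -8.50517262]
```

View pics/i.png

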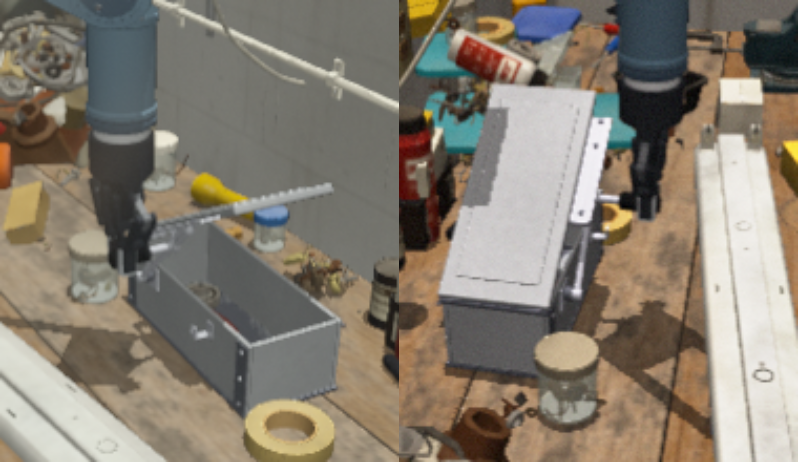

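The lid is rising, with the gripper clear in front of it and the jar and tape untouched. Continuing.

>>> {"method": "carry_out", "body": {
  "rows": [
    {"slide": [0,0.0071,-0.0064],"turn": 0},
    {"slide": [0,0.0076,-0.0058],"turn": 0},
    {"slide": [0,0.0081,-0.0052],"turn": 0},
    {"slide": [0,0.0085,-0.0045],"turn": 0},
    {"slide": [0,0.0088,-0.0038],"turn": 0}
  ]
}}

```text
time_s: 9.85
position: [0.4714, -0.2367, 0.1396]
orientation: [-3.139, 0.0, 3.083]
force: [2.7, -5.7, -9.0]
gripper_width: 0.242
```

>>> {"method": "carry_out", "body": {
  "rows": [
    {"slide": [0,0.0046,-0.0018],"turn": 0},
    {"slide": [0,0.0045,-0.0013],"turn": 0},
    {"slide": [0,0.0046,-0.0013],"turn": 0},
    {"slide": [0,0.0047,-0.0011],"turn": 0},
    {"slide": [0,0,0],"turn": 0}
  ]
}}

```text
time_s: 10.27
position: [0.4726, -0.2162, 0.1457]
orientation: [-3.142, 0.0, 3.084]
force: [1.4, 0.0, -1.0]
gripper_width: 0.24
```

>>> {"method": "carry_out", "body": {
  "rows": [
    {"slide": [0,0.0047,-0.001],"turn": 0},
    {"slide": [0,0.0048,-0.0006],"turn": 0},
    {"slide": [0,0.0048,-0.0006],"turn": 0},
    {"slide": [0,0.0048,-0.0003],"turn": 0},
    {"slide": [0,0,0],"turn": 0}
  ]
}}

```text
time_s: 10.68
position: [0.4737, -0.197, 0.1481]
orientation: [3.142, 0.0, 3.084]
force: [-1.7, -1.8, 3.2]
gripper_width: 0.242
```

Run:
```python
from h import *
s=read_state();print(s['position'],s['force'],s['gripper_width'])
p0=np.array([.4675,-.3115]);v=np.array([np.sin(np.radians(3.3)),np.cos(np.radians(3.3))])
d=(np.array(s['position'])[:2]-p0)@v; dz=s['position'][2]-.0278
print(d,dz,np.arctan2(dz,.12-d),np.hypot(dz,.12-d))
for c in ['scene','side']:
    im=get_image(c);f=im['frame'][:,:,::-1]
    f=cv2.resize(f[100:320,230:420] if c=='scene' else f[60:280,200:390],None,fx=2.1,fy=2.1)
    cv2.imwrite(f'pics/i_{c}.png',f)
cv2.imwrite('pics/j.png',cv2.hconcat([cv2.imread('pics/i_scene.png'),cv2.imread('pics/i_side.png')]))
```

```text
[ 0.47374505 -0.19695526  0.14813343] [-1.68194752 -1.80627998  3.15444025] 0.24199037442070628
0.11471429126902945 0.12033342518121609 1.5268990210658433 0.12044945800057379
```

View pics/j.png

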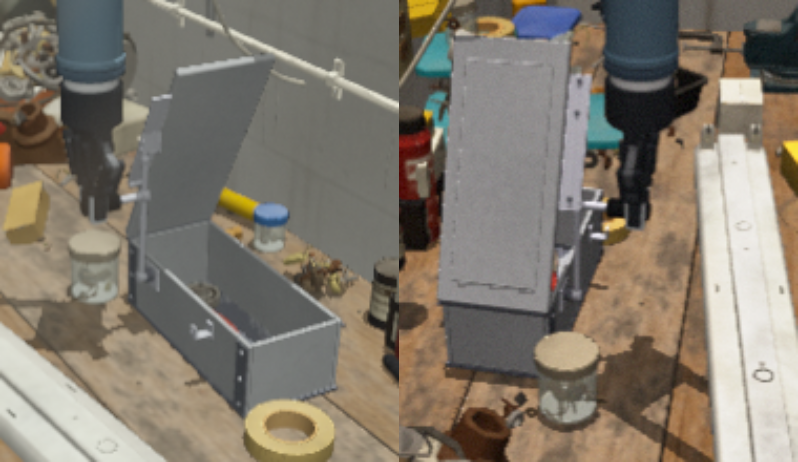

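The rod is at about 1.52 rad, the ball is past the hook and the lid is up. Now easing it back toward the hook.

>>> {"method": "carry_out", "body": {
  "rows": [
    {"slide": [0,-0.003,0.0002],"turn": 0},
    {"slide": [0,-0.003,0.0003],"turn": 0},
    {"slide": [0,-0.003,0.0004],"turn": 0},
    {"slide": [0,-0.0025,0.0004],"turn": 0},
    {"slide": [0,0,0],"turn": 0}
  ]
}}

```text
time_s: 11.2
position: [0.473, -0.2107, 0.1467]
orientation: [-3.14, 0.0, 3.084]
force: [-2.5, -5.4, 4.3]
gripper_width: 0.242
```

>>> {"method": "carry_out", "body": {
  "rows": [
    {"slide": [0,-0.001,0.0002],"turn": 0},
    {"slide": [0,-0.001,0.0002],"turn": 0},
    {"slide": [0,0,0],"turn": 0},
    {"slide": [0,0,0],"turn": 0},
    {"slide": [0,0,0],"turn": 0}
  ]
}}

```text
time_s: 11.62
position: [0.4729, -0.2122, 0.1464]
orientation: [-3.14, 0.0, 3.084]
force: [-3.1, -4.2, 5.9]
gripper_width: 0.24
```

Run:
```python
from h import *
s=read_state();print(s['time_s'],s['position'],s['force'],s['gripper_width'])
p0=np.array([.4675,-.3115]);v=np.array([np.sin(np.radians(3.3)),np.cos(np.radians(3.3))])
d=(np.array(s['position'])[:2]-p0)@v; dz=s['position'][2]-.0278
print(d,dz,np.arctan2(dz,.12-d),np.hypot(dz,.12-d))
for c in ['scene','side']:
    im=get_image(c);f=im['frame'][:,:,::-1]
    Q=cloud(im)
    for q in ['lid','rod_ball','lid_slot']:
        print(c,q,[(np.round(e['location'],3),round(e['conf'],2)) for e in find_in(c,q)[:1]])
    # lid plane
    for e in masks_of(c,'lid')[:1]:
        P=Q[e['region']];P=P[~np.isnan(P).any(1)];P=P[(P[:,2]>.15)&(P[:,0]>.57)]
        for _ in range(5):
            m=np.median(P,0);U=np.linalg.svd(P-m,full_matrices=False)[2][2];r=(P-m)@U;P=P[abs(r)<max(.004,2*r.std())]
        U*=np.sign(U[2]);print('normal',U,'angle',np.arccos(U[2]),len(P))
    f=cv2.resize(f[100:240,250:380] if c=='scene' else f[60:200,230:360],None,fx=3,fy=3)
    cv2.imwrite(f'pics/i_{c}.png',f)
cv2.imwrite('pics/k.png',cv2.hconcat([cv2.imread('pics/i_scene.png'),cv2.imread('pics/i_side.png')]))
```

```text
11.6167 [ 0.47291186 -0.21218236  0.1463536 ] [-3.11382387 -4.22373741  5.92641611] 0.24042375643247957
0.09946448466875046 0.11855359751961994 1.3992810629117343 0.12031900462837955
scene lid [(array([ 0.616, -0.23 ,  0.26 ]), 0.73)]
scene rod_ball [(array([ 0.54 , -0.221,  0.196]), 0.87)]
scene lid_slot [(array([ 0.62 , -0.235,  0.26 ]), 0.8)]
normal [0.03760526 0.84942993 0.52635979] angle 1.0164827380993369 1979
side lid [(array([ 0.615, -0.205,  0.236]), 0.7)]
side rod_ball [(array([ 0.537, -0.204,  0.189]), 0.8)]
side lid_slot [(array([ 0.616, -0.2  ,  0.238]), 0.65)]
normal [0.05599053 0.8403612  0.53912717] angle 1.0013958965763736 4479
```

View pics/k.png

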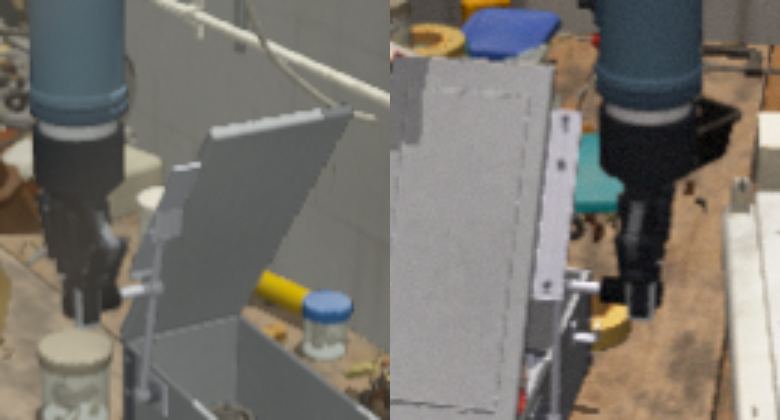

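The ball is seated: the rod is at 1.40 rad and the lid at about 1.01. Letting go and backing away along the handle axis.

>>> {"method": "carry_out", "body": {
  "rows": [
    {"slide": [0,0,0],"turn": 0},
    {"slide": [0,0,0],"turn": 0},
    {"slide": [0,0,0],"turn": 0},
    {"slide": [0,0,0],"turn": 0},
    {"slide": [0,0,0],"turn": 0}
  ],
  "claw": -1
}}

```text
time_s: 12.53
position: [0.4729, -0.2108, 0.1454]
orientation: [3.141, -0.0, 3.084]
force: [0.3, -1.1, -0.6]
gripper_width: 0.93
```

>>> {"method": "carry_out", "body": {
  "rows": [
    {"slide": [0,0,0],"turn": 0},
    {"slide": [0,0,0],"turn": 0},
    {"slide": [0,0,0],"turn": 0},
    {"slide": [0.005,0,0],"turn": 0},
    {"slide": [0.015,0,0],"turn": 0}
  ]
}}

```text
time_s: 12.95
position: [0.4539, -0.2104, 0.1457]
orientation: [-3.141, 0.001, 3.085]
force: [0.1, -0.0, 0.2]
gripper_width: 0.997
```

>>> {"method": "carry_out", "body": {
  "rows": [
    {"slide": [0.025,0,0],"turn": 0},
    {"slide": [0.025,0,0],"turn": 0},
    {"slide": [0.025,0,-0.01],"turn": 0},
    {"slide": [0.01,0,-0.01],"turn": 0},
    {"slide": [0,0,0],"turn": 0}
  ]
}}

```text
time_s: 13.37
position: [0.3667, -0.2053, 0.1672]
orientation: [-3.14, 0.001, 3.083]
force: [0.7, -0.8, 0.1]
gripper_width: 1.003
```

Run:
```python
from h import *
s=read_state();print(s['time_s'],s['position'],s['force'],s['gripper_width'])
for c in ['scene','side']:
    im=get_image(c);f=im['frame'][:,:,::-1]
    Q=cloud(im)
    for e in masks_of(c,'lid')[:1]:
        P=Q[e['region']];P=P[~np.isnan(P).any(1)];P=P[(P[:,2]>.15)&(P[:,0]>.57)]
        for _ in range(5):
            m=np.median(P,0);U=np.linalg.svd(P-m,full_matrices=False)[2][2];r=(P-m)@U;P=P[abs(r)<max(.004,2*r.std())]
        U*=np.sign(U[2]);print('angle',np.arccos(U[2]),len(P))
    for q in ['handle_center','jar','tape_roll','tin']:
        print(c,q,[(np.round(e['location'],3),round(e['conf'],2)) for e in find_in(c,q)[:1]])
    f=cv2.resize(f[100:320,230:420] if c=='scene' else f[60:280,200:390],None,fx=2.1,fy=2.1)
    cv2.imwrite(f'pics/i_{c}.png',f)
cv2.imwrite('pics/l.png',cv2.hconcat([cv2.imread('pics/i_scene.png'),cv2.imread('pics/i_side.png')]))
```

```text
13.3667 [ 0.36671245 -0.20533476  0.16718825] [ 0.67183657 -0.79873814  0.08800853] 1.0025434593688127
angle 1.0136487232971532 1994
scene handle_center [(array([ 0.478, -0.223,  0.199]), 0.75)]
scene jar [(array([ 0.526, -0.108,  0.056]), 0.84)]
scene tape_roll [(array([ 0.56 , -0.498,  0.024]), 0.84)]
scene tin [(array([0.437, 0.213, 0.042]), 0.61)]
angle 0.9999033525063443 4499
side handle_center [(array([ 0.481, -0.205,  0.201]), 0.73)]
side jar [(array([ 0.53 , -0.057,  0.064]), 0.91)]
side tape_roll [(array([ 0.53 , -0.461,  0.023]), 0.58)]
side tin [(array([0.446, 0.26 , 0.056]), 0.91)]
```

View pics/l.png

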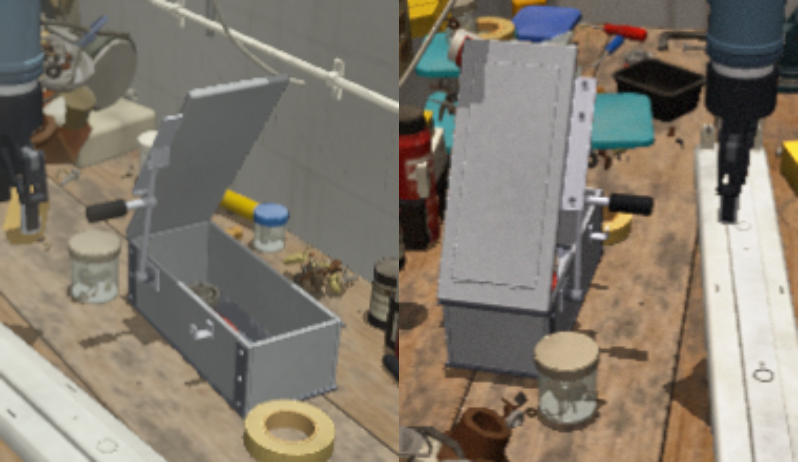

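The rod alone holds the lid at about 1.01 rad. The robot is clear and the bystanders haven't moved, so I'm handing in.

```bash
python3 -c "
from cell import *
print(hand_in())"
```

```text
the job is handed in; nothing more can be done
None
```

The lid is propped open and the rod alone carries it. I handed the job in at about 14 s, well under the 38 s limit.

- **What I did:** I pinched the handle from above and swung the rod to about 1.52 rad, past the hook. I then eased it back until it seated at about 1.40 rad, opened the gripper and backed away along the handle.
- **Last checks:** With the gripper clear, the lid measured 1.00 to 1.01 rad from the two cameras, which matches the expected 1.01. The handle stayed at its seated height of about 200 mm. The jar and tape roll are where they were at the start. The side camera also has the tin in place.
- **Forces:** The highest wrist force I saw at the end of any move was about 13 N.
- **First grasp missed:** The fingers shut just above the handle without touching it. The fingertips end about 34 mm short of the reported TCP, and depth from all three cameras agreed on this. I corrected for it and grasped again.
- **Readings that disagreed:** The scene camera's tin position shifted by about 30 mm in x between its two readings, but it never saw the tin well (confidence 0.46 and 0.61). The side camera's readings, at higher confidence (0.83 and 0.91), agreed within 4 mm. The arm never went near the tin.

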